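# Gauge the sleeves and pin the retaining fork

### The arm

A 6-joint arm with a two-finger parallel gripper is mounted at the origin on a cart in front of the work surface, level with it; the furniture and walls round the work are solid. World frame = base frame: x ahead of the robot, y to its left, z up, the work surface at z = 0. Lengths are in mm, angles in rad, forces in N, time in s.
With the tool pointing down it reaches from about 350 to 875 mm from the base axis. Payload 4.2 kg.
Tool frame: the origin (TCP) lies midway between the tips of the shut fingers; the grasp point (between the pads) lies 19 mm behind it; z points along the fingers, y is the line along which they close (so a half turn about z gives the same grasp; the last joint's range is limited). The gripper opens to 85 mm and grips with 20 to 120 N. Pads are 22 mm wide; open, the fingers measure 114 mm over their backs; the gripper's body (76 mm by 85 mm) begins 54 mm behind the grasp point. The pads swing forward as they close: fully open they stand 13 mm farther back than shut.
Start: joints at [1.552, 0.385, 0.008, 0, -1.194, -0.259], TCP at [171.368, 601.026, 231.312] pointing down, gripper open.
Joint ranges: [-3.14, 3.14], [-1.21, 2.06], [-1.07, 1.41], [-3.16, 2.05], [-2.99, -0.16], [-3.1, 3.1]. Speed limits (rad/s): [2.79, 2.79, 3.14, 3.14, 3.14, 3.14].

### API

Orientations are given as a unit quaternion [x, y, z, w].
In Python, from bench import read_state, get_image, job_done gives the robot as it stands.
- The arm moves only by the shell command python3 -m jog 'ROWS'. ROWS is JSON, a list of rows, each a list of 3 entries, a list of its own where there are three numbers: the shift along the world's x, y, z scaled (see below), then the turn, a rotation vector about the world's x, y, z scaled (see below), then the gripper's target within -1 to 1 (shut at 1, half-way at 0, fully open at -1). In form: [[[x, y, z], [wx, wy, wz], claw], ...]. A call has 1 to 20 rows; each row is the pose to reach, as a shift and turn from the pose commanded when the call began; what a row does not reach only later rows make up. The controller multiplies each number of a shift by 10 cm and each number of a turn by 120 degrees. A row lasts 1/10 s, in which the tool goes at most 50 mm and 8.59 degrees, less where a joint would pass 70% of its speed; a pose out of reach is approached as far as the arm can. A call with a number of a shift or a turn outside -1 to 1 is refused whole. A call with a gripper value outside its range is refused whole. The fingers move at their own pace and stop on an object; the grip force is fixed at half the most. Time passes only in rows, so rows that repeat a pose let the fingers close. It gives the time, the measured TCP pose, the force, the opening and the grip force at its end, in the units of the state.
- read_state(): the state, without advancing time (a new reading comes with each control period).
- get_image(name): name is "scene" or "top" or "wrist"; returns a dict with "frame" (400x640x3 uint8, red, green, blue), "range_z" (400x640 float32, mm along the optical axis (not along the pixel's ray), 0 where there is no reading), "fx", "fy", "cx", "cy" (pixels), "distortion" ([k1, k2, p1, p2, k3] as OpenCV has them; the pictures are not rectified), "R" (3x3) and "t" (3): a world point X has camera coordinates R X + t. Camera axes: x right, y down, z forward; pixel columns grow to the right and rows downward; lengths in mm; the calibration is good to about 2 mm. A picture is of the moment at which its call begins.
- job_done(): hands the job in; it is judged then, once.
The state is a dict: "clock": time; "joints": joint angles; "joint_vel": joint speeds; "joint_efforts": joint torques, N m; "position": TCP position; "ee_rot": TCP orientation; "contact_force": force on the tool from outside, world axes, zero at the start; "wrist_torque": the same for the moment, N m; "gripper_width": finger opening in mm; "grasp_force": force on a finger pad.
Only numpy, scipy, OpenCV 4.12 (cv2) and the standard library are available. Lean on these libraries where they do the work, as an engineer would, in place of code of your own. Each camera call takes 0.05 s, during which the arm holds its last target. There are 200 camera calls.

### The job

Two bronze sleeves look alike outside, but only one is bored to slide onto the steel gauge pin of the blue fixture: sort them by fit, leaving the good one fully home on the pin and putting the tight one in the red reject tray. Then pull up the red plunger knob of the fixture's sliding tube section, slide the section to the next hole towards the gauge pin, so that its fork closes over the sleeve, and let the plunger drop fully into that hole. Finish still gripping the knob with the plunger held down in its hole, so that I can tighten the clamp lever, and do not push the loose rotors, pliers or marker about.

Things in the scene. Friction and masses are not known exactly. Their poses are not given: they have to be found in the camera images.
- sleeve_a: bronze-coloured sleeve, 32 mm outside diameter, 30 mm high, 0.12 kg, standing upright in front of the fixture. Outside the twin of sleeve_b; they stand in either order. One of the two is bored 18 mm and slides down over the gauge pin, the other 12 mm and stops on the pin's nose about 35 mm too high. Origin: centre of its underside; z along its bore, up
- sleeve_b: the other bronze-coloured sleeve, same outside size and weight (see sleeve_a). Origin: centre of its underside; z along its bore, up
- reject_tray: shallow square red plastic tray for rejects, 100 x 100 mm outside, walls 4 mm thick and 22 mm high, floor 4 mm thick; does not move. Origin: centre of its underside, z up
- fixture: blue base plate 90 x 278 mm, 10 mm thick, fixed. Its y runs along the steel bar towards the gauge pin (robot's left, give or take the yaw), x away from the robot. Origin on the bench under the bar; the plate reaches y = -130 to +148 mm. Pin at y +118. The 20 mm square bar (top at z 40 mm, end blocks 44 mm high) has three 10 mm holes in its top at y = -75, -25, +25
- pin_seat (a point): seat of the gauge pin: centre of the steel boss (44 mm across) on which a fully home sleeve stands, 13 mm above the bench. The upright steel gauge pin stands here: 16 mm in diameter, straight for 33 mm, then a tapered nose, 44.5 mm high in all above this point. Axes as the fixture's
- next_hole (a point): mouth of the bar's hole into which the plunger must drop, the last one towards the gauge pin; 40 mm above the bench, at y +25 mm of the fixture. Axes as the fixture's
- section (a joint): slide of the tube section along the bar, m: 0 parked at the start, plunger in the middle hole; +0.050 at the next hole towards the gauge pin, where the fork closes over the sleeve; range -0.052 to +0.058. Rubs with about 2 N. Locked while the plunger is down in a hole (about 1 mm play)
- fork (a point): point in the slot of the grey fork that comes to lie at the pin, 93 mm ahead of the knob's axis, 48 mm above the bench. The section is an aluminium square tube, 64 mm long and 30 mm square, under a grey plate 40 mm wide, 6 mm thick (top 51 mm above the bench), that ends in two prongs 19 mm apart, 8 mm past this point. They pass 2 mm above a fully home sleeve. Axes as the fixture's
- plunger (a joint): lift of the plunger, m: 0 fully down in a hole (a stop), about 0.008 when its 8 mm round-ended pin rides on the bar's top, 0.012 fully up (a stop). A spring pulls it down with 6 N at 0, 10 N at 0.012; lift it by 10 to 11 mm before sliding
- knob: red plastic knob on top of the plunger, 26 mm in diameter, 26 mm high, round about its upright axis; moves with the plunger and the section. Origin: centre of its underside (66 mm above the bench when the plunger is down, 15 mm above the fork plate), z up; the straight part to grip lies 7 to 22 mm above it. When parked it stands at y = -25 mm in the fixture's frame
- rotor_1: black and red rotor, 28 mm across and 14 mm high, standing left of the fixture; a bystander
- rotor_2: another such rotor, a bystander
- rotor_3: another such rotor, a bystander
- pliers: small pliers with red handles, 143 mm, lying at the right; a bystander
- marker: white and black marker pen, 129 mm, lying behind the fixture; a bystander
Things that resemble listed ones, but are neither listed nor needed, are in the scene too. What is shaped like the sleeve_b but green or turquoise is not meant. What is shaped like the sleeve_a but black or turquoise is not meant.

How it is judged (in metres and radians):
On the way, in this order (a step that is already met when the one before it is completed fails the run):
1. the sleeve that fits is fully home on the gauge pin and the undersize one lies in the reject tray (horizontal distance between sleeve_a and pin_seat below 0.003 m and z of sleeve_a in the frame of pin_seat below 0.003 m and angle between sleeve_a's own z axis and vertical below 0.06 rad and x of sleeve_b in the frame of reject_tray between -0.046 and 0.046 m and y of sleeve_b in the frame of reject_tray between -0.046 and 0.046 m and height (world z) of sleeve_b below 0.03 m and linear speed of sleeve_b below 0.02 m/s), for 0.2 s.
2. the plunger is held up out of the bar and the section has left its hole (value of joint plunger above 0.0065 m and value of joint section above 0.01 m), for 0.05 s.
At the end, for the whole second after the job is handed in: the 18 mm bored sleeve (sleeve_a) stands upright on the pin's seat within 3 mm; the 12 mm one (sleeve_b) rests inside the reject tray; the section is at +50 mm within 4 mm, the plunger within 2 mm of fully down there, and the fingers still grip the knob with over 3 N (all of step 1 and value of joint section between 0.046 and 0.054 m and value of joint plunger below 0.002 m and contact force between the fingers and knob above 3 N and velocity of joint section between -0.01 and 0.01 m/s); the arm keeps its last pose, push and grip.
It fails at once if a bystander (rotors, pliers, marker) is moved by more than 30 mm (distance of any of rotor_1, rotor_2, rotor_3, pliers, marker from where it was at the start of the episode above 0.03 m).
It also fails if it takes over 56 s, if anything falls off the work surface, if the arm or the gripper's body presses on something with over 40 N, if the wrist force passes 120 N, or if a joint passes its speed limit or range.

## Working session

There is one attempt and no reset: what is moved stays moved. The work goes in short steps, Python scripts to look and compute and a shell command to move; the robot and the scene stay as the last step left them, time stands still between calls to the robot, and variables do not carry over. Pictures are saved under pics/ and viewed, at most 10 in all, crops included, and the job is handed in when it is done.

```bash
ls; mkdir -p pics; cat > h.py <<'E'
import numpy as np, cv2
from bench import read_state, get_image, job_done
def save(im,name): cv2.imwrite('pics/'+name, im['frame'][:,:,::-1])
def K(im): return np.array([[im['fx'],0,im['cx']],[0,im['fy'],im['cy']],[0,0,1.]])
def ray(im,uv):
    p=cv2.undistortPoints(np.array(uv,float).reshape(-1,1,2),K(im),np.array(im['distortion'],float)).reshape(-1,2)
    R=np.array(im['R']);t=np.array(im['t'])
    return -R.T@t,(np.c_[p,np.ones(len(p))])@R
def onplane(im,uv,z):
    o,d=ray(im,uv); return o+d*((z-o[2])/d[:,2])[:,None]
def cloud(im):
    h,w=im['range_z'].shape
    u,v=np.meshgrid(np.arange(w),np.arange(h))
    o,d=ray(im,np.c_[u.ravel(),v.ravel()])
    return (o+d*im['range_z'].reshape(-1,1)).reshape(h,w,3)
E
python3 - <<'E'
from h import *
s=read_state();print(s)
for n in('top','scene'):
    im=get_image(n);save(im,n+'0.png');np.save(n+'0.npy',im,allow_pickle=True);print(n,np.round(-np.array(im['R']).T@im['t']))
E
```

```text
pics
{'clock': 0.0, 'joints': array([ 1.55158562e+00,  3.85574208e-01,  6.59322088e-03, -4.88668660e-04,
       -1.19398151e+00, -2.58600382e-01]), 'joint_vel': array([7.95267977e-04, 1.74782483e-03, 3.85779574e-04, 4.12329747e-04,
       1.68981772e-03, 9.95150954e-05]), 'joint_efforts': array([ 1.56611291e-04, -3.92290020e+01,  1.88393390e+01,  4.18633461e+00,
       -4.62568642e-03,  5.26199585e-06]), 'position': array([171.23108282, 600.47169851, 230.19969484]), 'ee_rot': array([ 9.90355034e-01, -1.38548482e-01, -9.61392570e-05,  1.10245466e-03]), 'contact_force': array([0.17462375, 0.38700409, 0.41544482]), 'wrist_torque': array([ 0.04111557, -0.00899743, -0.04255874]), 'grasp_force': 0.0, 'gripper_width': 85.50958164870107}
top [ 461.  -47. 1091.]
scene [147. 523. 517.]
```

View pics/top0.png

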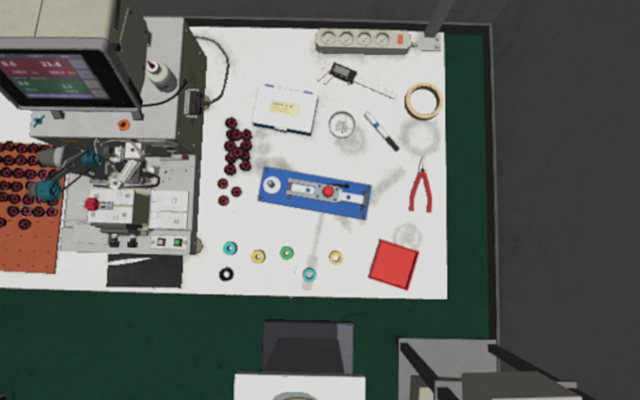

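View pics/scene0.png

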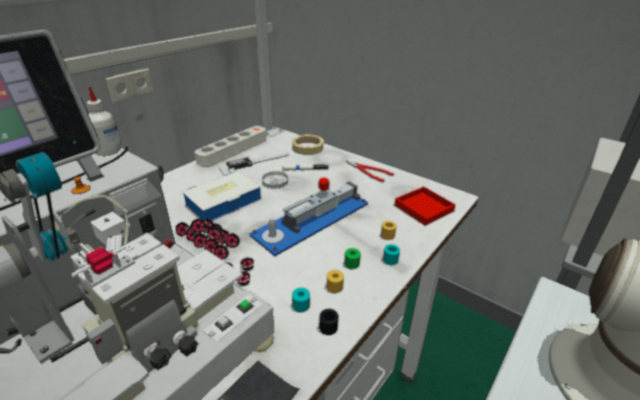

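Top view: the bronze sleeves are at about (258,257) and (335,257), the tray at (394,264), the pin at (270,184), the knob at (328,192), and the plate is centred near (314,193). The nearest rotors are at (222,184), (236,191) and (222,200). The scene view shows the same layout. Next I'll measure these.

```bash
cat > m.py <<'E'
from h import *
im=np.load('top0.npy',allow_pickle=True).item()
print(im['fx'],im['cx'],im['cy'])
hsv=cv2.cvtColor(im['frame'],cv2.COLOR_RGB2HSV)
C=cloud(im)
def blobs(name,lo,hi,z,mina=20):
    m=cv2.inRange(hsv,lo,hi); m[:,:205]=0; m[:,450:]=0; m[300:]=0;m[:60]=0
    if name!='red': m=cv2.morphologyEx(m,cv2.MORPH_CLOSE,np.ones((5,5)))
    for c in cv2.findContours(m,cv2.RETR_EXTERNAL,cv2.CHAIN_APPROX_NONE)[0]:
        a=cv2.contourArea(c)
        if a<mina: continue
        (cx,cy),(w,h),ang=cv2.minAreaRect(c)
        M=cv2.moments(c);c0=(M['m10']/M['m00'],M['m01']/M['m00'])
        bp=onplane(im,cv2.boxPoints(((cx,cy),(w,h),ang)),z)
        e=bp[1]-bp[0];f=bp[2]-bp[1]
        if np.linalg.norm(f)>np.linalg.norm(e): e=f
        print(name,'area',a,'px',np.round(c0,1),'rect',np.round((cx,cy,w,h),1),'xy',np.round(onplane(im,[c0],z)[0],1),'rect centre',np.round(bp.mean(0),1),'long axis deg',np.round(np.degrees(np.arctan2(e[1],e[0])),1),np.round(np.linalg.norm(bp[1]-bp[0]),0),np.round(np.linalg.norm(bp[2]-bp[1]),0),'z',np.round(C[int(c0[1]),int(c0[0])],1))
blobs('bronze',(12,60,90),(28,255,255),30)
blobs('blue',(105,120,60),(122,255,255),10,500)
blobs('red',(0,150,90),(6,255,255),22)
blobs('red',(174,150,90),(180,255,255),22)
g=im['frame'][240:275,245:350]
big=cv2.resize(g,None,fx=7,fy=7,interpolation=cv2.INTER_CUBIC)
g2=cv2.resize(im['frame'][155:225,255:375],None,fx=6,fy=6,interpolation=cv2.INTER_CUBIC)[:, :735]
W=735;o=np.zeros((600,W,3),np.uint8);o[:245]=big;g2=cv2.resize(im['frame'][160:222,255:378],(735,355));o[245:]=g2
cv2.imwrite('pics/crop0.png',o[:,:,::-1])
E
python3 m.py
```

```text
433.5743768629106 323.970409802961 197.86084364084172
bronze area 110.5 px [335.5 257.4] rect [335.5 257.   12.   11. ] xy [439.8 -82.1  30. ] rect centre [440.7 -82.   30. ] long axis deg -178.9 27.0 29.0 z [440.1 -81.8  -0.5]
bronze area 117.0 px [257.8 256.3] rect [258. 256.  12.  12.] xy [438.1 106.6  30. ] rect centre [438.8 106.   30. ] long axis deg -88.6 29.0 29.0 z [438.1 112.7   1.3]
bronze area 132.0 px [280.9 107.6] rect [281.1 107.6  19.3   8.6] xy [811.5  63.2  30. ] rect centre [811.6  62.8  30. ] long axis deg -99.0 22.0 49.0 z [809.3  64.4  41.2]
bronze area 991.0 px [423.8 100.4] rect [424.  100.   35.4  35.4] xy [ 839.9 -298.9   30. ] rect centre [ 841.2 -299.5   30. ] long axis deg -43.3 94.0 91.0 z [ 8.517e+02 -3.040e+02 -4.000e-01]
blue area 3533.5 px [314.3 192.6] rect [314.4 192.6 108.7  34. ] xy [599.5 -26.3  10. ] rect centre [599.8 -26.2  10. ] long axis deg -99.1 86.0 275.0 z [595.8 -26.3  50.6]
red area 1482.0 px [393.3 264.4] rect [393.5 264.4  40.5  38.9] xy [ 425.6 -224.1   22. ] rect centre [ 426.  -224.6   22. ] long axis deg -107.2 95.0 99.0 z [ 426.1 -226.     4.9]
red area 57.0 px [328.  191.1] rect [328.  191.    8.5   8.5] xy [602.6 -60.4  22. ] rect centre [602.8 -60.4  22. ] long axis deg -43.4 21.0 21.0 z [593.4 -57.2  92.8]
red area 121.5 px [421.  189.5] rect [420.9 190.8  20.1  37.6] xy [ 612.1 -292.3   22. ] rect centre [ 609.1 -292.2   22. ] long axis deg -3.2 95.0 51.0 z [ 6.164e+02 -2.949e+02 -2.000e-01]
red area 29.0 px [236.  191.4] rect [236.  191.5   5.8   6.7] xy [596.5 168.2  22. ] rect centre [596.2 168.2  22. ] long axis deg -54.4 16.0 15.0 z [599.7 171.8   4.5]
```

View pics/crop0.png

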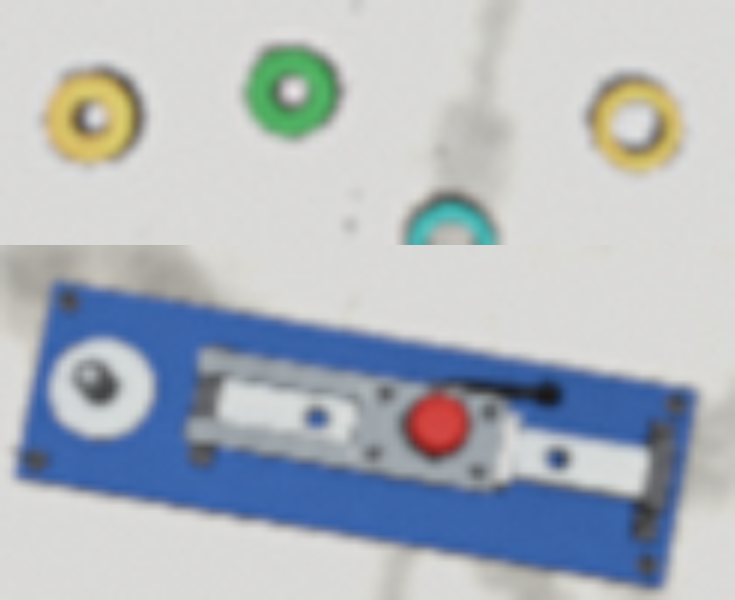

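The right-hand sleeve at (440,-82) has the large bore, so it is the good one. The left one at (439,106) is tight. Before moving I'll check the heights of the obstacles along the path and around the fixture.

```bash
python3 - <<'E'
from h import *
im=np.load('top0.npy',allow_pickle=True).item();C=cloud(im).reshape(-1,3);ok=im['range_z'].ravel()>0
for x0,x1,y0,y1 in[(230,350,180,330),(280,400,240,300),(330,450,300,500),(170,330,250,500),(100,250,450,700)]:
    m=ok&(C[:,0]>x0)&(C[:,0]<x1)&(C[:,1]>y0)&(C[:,1]<y1);print((x0,x1,y0,y1),m.sum(),C[m,2].max() if m.any() else None)
# fixture frame
a=np.radians(-9.1);o=np.array([598.4,-35.1]);d=C[:,:2]-o
fx=d@[np.cos(a),np.sin(a)];fy=d@[-np.sin(a),np.cos(a)]
m=ok&(abs(fx)<60)&(abs(fy-10)<160)
for xl in range(-50,50,8): print(xl,[int(np.median(C[m&(fx>=xl)&(fx<xl+8)&(fy>=yl)&(fy<yl+12),2])) if (m&(fx>=xl)&(fx<xl+8)&(fy>=yl)&(fy<yl+12)).any() else None for yl in range(-140,150,12)])
E
```

```text
(230, 350, 180, 330) 477 5.373723574676887
(280, 400, 240, 300) 584 14.284230180371196
(330, 450, 300, 500) 3435 88.29534220215317
(170, 330, 250, 500) 1307 -735.5500400382073
(100, 250, 450, 700) 2227 266.0376686257173
-50 [1, 0, 1, 1, 1, 1, 2, 1, 0, 1, 2, 2, 1, 3, 2, 1, 1, 1, 2, 1, 1, 2, 1, 0, 0]
-42 [0, 12, 12, 10, 10, 10, 10, 10, 10, 10, 10, 9, 10, 11, 9, 11, 9, 11, 8, 9, 9, 10, 11, 12, 0]
-34 [1, 11, 9, 9, 11, 10, 11, 11, 11, 10, 10, 11, 10, 10, 11, 10, 9, 10, 11, 11, 10, 10, 10, 11, 0]
-26 [1, 11, 13, 10, 10, 10, 10, 11, 10, 10, 11, 10, 9, 10, 11, 11, 9, 24, 11, 10, 10, 10, 11, 10, 0]
-18 [0, 13, 21, 11, 10, 10, 10, 43, 50, 51, 51, 51, 50, 50, 50, 50, 51, 50, 11, 11, 12, 13, 12, 10, 0]
-10 [1, 14, 40, 38, 39, 37, 39, 50, 53, 91, 78, 51, 49, 41, 42, 40, 40, 44, 10, 10, 13, 34, 13, 11, 0]
-2 [1, 41, 43, 41, 40, 28, 40, 49, 52, 92, 90, 50, 50, 38, 38, 40, 40, 43, 10, 11, 14, 52, 13, 11, 0]
6 [0, 14, 42, 40, 41, 39, 40, 48, 52, 91, 89, 51, 51, 45, 42, 42, 45, 45, 11, 10, 13, 13, 13, 10, 0]
14 [1, 10, 21, 9, 10, 9, 11, 50, 51, 51, 51, 51, 51, 51, 51, 50, 51, 50, 10, 10, 10, 13, 12, 11, 1]
22 [0, 12, 13, 10, 10, 11, 30, 31, 33, 36, 22, 10, 10, 11, 11, 9, 10, 12, 10, 10, 10, 11, 10, 10, 2]
30 [0, 11, 9, 10, 10, 10, 31, 9, 11, 10, 9, 11, 10, 10, 9, 10, 9, 8, 10, 10, 11, 10, 11, 11, 0]
38 [0, 12, 11, 10, 10, 10, 11, 10, 11, 10, 10, 10, 11, 10, 11, 8, 10, 10, 9, 9, 10, 9, 11, 11, 0]
46 [1, 0, 0, 0, 0, 1, 1, 1, 1, 0, 0, 0, 0, 1, 0, 0, 1, 0, 2, 1, 0, 0, 2, 1, 0]
```

```bash
A='-'; python3 -m jog '[[[0.53,-0.99,0],[0,0,-0.139],-1],[[0.53,-0.99,0],[0,0,-0.139],-1],[[0.53,-0.99,0],[0,0,-0.139],-1]]' && python3 -m jog '[[[0.53,-0.99,0],[0,0,-0.139],-1],[[0.53,-0.99,0],[0,0,-0.139],-1],[[0.53,-0.99,0],[0,0,-0.139],-1]]' && python3 -m jog '[[[0.53,-0.99,0],[0,0,-0.139],-1],[[0.53,-0.99,-0.1],[0,0,-0.139],-1],[[0.53,-0.99,-0.3],[0,0,-0.139],-1]]' && python3 -m jog '[[[0.53,-0.99,-0.3],[0,0,-0.139],-1],[[0.53,-0.99,-0.3],[0,0,-0.139],-1],[[0.53,-0.99,-0.3],[0,0,-0.139],-1]]' && python3 -m jog '[[[0.55,-0.99,-0.3],[0,0,-0.139],-1],[[0.55,-0.99,-0.3],[0,0,-0.139],-1],[[0.55,-0.99,-0.3],[0,0,-0.139],-1],[[0.55,-0.99,-0.3],[0,0,-0.139],-1]]'
python3 - <<'E'
from h import *
s=read_state();print(s['clock'],s['position'],s['ee_rot'],s['joints'])
im=get_image('wrist');save(im,'w1.png');np.save('w1.npy',im,allow_pickle=True)
print(-np.array(im['R']).T@im['t'],np.array(im['R'])[2])
E
```

```text
clock: 0.4
position: [225.4, 498.0, 231.0]
ee_rot: [0.959, -0.283, -0.0, 0.001]
contact_force: [0.1, 0.4, 0.4]
gripper_width: 85.3
grasp_force: 0.0
clock: 0.7
position: [278.1, 399.4, 231.2]
ee_rot: [0.908, -0.419, -0.0, 0.001]
contact_force: [0.9, 0.6, -0.6]
gripper_width: 85.6
grasp_force: 0.0
clock: 1.0
position: [331.9, 302.4, 202.7]
ee_rot: [0.838, -0.546, 0.0, -0.002]
contact_force: [-0.9, 0.5, -0.2]
gripper_width: 85.6
grasp_force: 0.0
clock: 1.3
position: [383.4, 202.0, 169.8]
ee_rot: [0.75, -0.662, -0.0, 0.002]
contact_force: [-0.4, -0.7, 0.3]
gripper_width: 85.2
grasp_force: 0.0
clock: 1.7
position: [438.8, 104.4, 140.2]
ee_rot: [-0.646, 0.763, 0.0, -0.001]
contact_force: [0.1, 0.2, 0.6]
gripper_width: 85.6
grasp_force: 0.0
1.7 [438.81423574 104.37360706 140.22479166] [-6.46311407e-01  7.63072884e-01  1.49909806e-04 -1.14717736e-03] [ 5.95620844e-01  1.87016776e-01 -5.31688275e-01 -7.00081347e-05
 -8.54404537e-01 -7.60888764e-01]
[427.24704867  36.01767249 283.82653225] [ 0.04275992  0.27145051 -0.96150206]
```

View pics/w1.png

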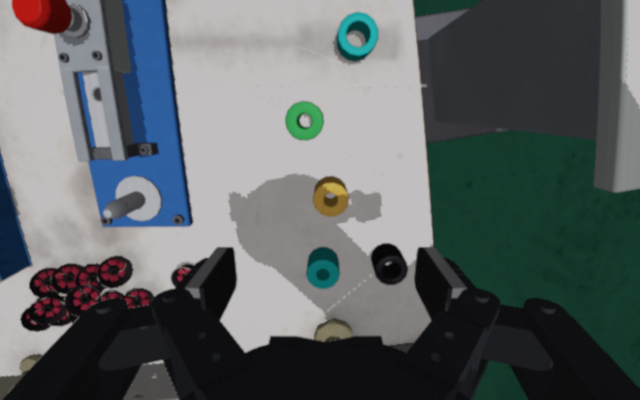

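The wrist view shows the tight bronze sleeve at about (330,196), with its small bore visible. The boss is at about (138,198), with the pin leaning towards (110,207). I'll locate the sleeve and boss from this view.

```bash
cat > w.py <<'E'
from h import *
def ell(im,mask,z,name,box,nmin=40,k=3):
    m=np.zeros_like(mask);x0,y0,x1,y1=box;m[y0:y1,x0:x1]=mask[y0:y1,x0:x1]
    c=max(cv2.findContours(m,cv2.RETR_EXTERNAL,cv2.CHAIN_APPROX_NONE)[0],key=cv2.contourArea)
    p=onplane(im,c.reshape(-1,2).astype(float),z)[:,:2].astype(np.float32)
    (cx,cy),r=cv2.minEnclosingCircle(p)
    e=cv2.fitEllipse(p.reshape(-1,1,2));print(name,'enc',round(cx,1),round(cy,1),round(r,1),'ell',np.round(e[0],1),np.round(e[1],1));return c
E
python3 - <<'E'
from w import *
im=np.load('w1.npy',allow_pickle=True).item()
hsv=cv2.cvtColor(im['frame'],cv2.COLOR_RGB2HSV)
print(hsv[185,325],hsv[208,330],hsv[198,145],hsv[207,115])
# bright top face
m=cv2.inRange(hsv,(12,90,150),(28,255,255));ell(im,m,30,'tight top',(290,160,370,230))
m=cv2.inRange(hsv,(12,90,40),(28,255,255));c=ell(im,m,30,'all',(290,160,370,230));print(c[:,0].min(0),c[:,0].max(0))
b=cv2.inRange(hsv,(0,0,150),(180,50,255));ell(im,b,13,'boss',(95,170,168,224))
C=cloud(im);print(C[183:190:3,322:340:4].round(1), C[195:201:5,145:150:4].round(1))
E
```

```text
[ 24 151 188] [ 20 170 132] [120   9 141] [120  10  98]
tight top enc 429.1 102.4 11.3 ell [428.8 101.3] [ 8.6 21.2]
all enc 433.8 107.6 17.5 ell [434.2 107.8] [29.4 34.7]
[313 177] [347 215]
boss enc 613.9 84.2 21.8 ell [613.5  84.1] [39.9 41.4]
[[[439.3  95.2  26.8]
  [435.8  94.8  30.8]
  [432.4  95.3  31.1]
  [429.   96.1  30.1]
  [425.7  96.7  30. ]]

 [[439.6  96.8  31. ]
  [436.2  97.5  30.5]
  [432.8  97.9  31. ]
  [429.4  98.6  30.6]
  [426.1  99.1  30.6]]

 [[439.9  98.9  33. ]
  [436.6  99.9  31.3]
  [433.3 100.9  29.4]
  [429.9 101.2  30.7]
  [426.5 101.5  31.6]]] [[[605.2  81.9  13.9]
  [601.5  82.6  13.7]]

 [[606.1  86.4  14.9]
  [603.6  87.4  12.8]]]
```

```bash
python3 -m jog '[[[-0.02,0.03,-0.4],[0,0,0],-1],[[-0.02,0.03,-0.8],[0,0,0],-1],[[-0.02,0.03,-1],[0,0,0],-1]]' && python3 -m jog '[[[0,0,-0.2],[0,0,0],-1],[[0,0,-0.36],[0,0,0],-1],[[0,0,-0.36],[0,0,0],-1],[[0,0,-0.36],[0,0,0],1],[[0,0,-0.36],[0,0,0],1],[[0,0,-0.36],[0,0,0],1],[[0,0,-0.36],[0,0,0],1],[[0,0,-0.36],[0,0,0],1],[[0,0,-0.36],[0,0,0],1],[[0,0,-0.36],[0,0,0],1]]' && python3 -m jog '[[[0,0,0.2],[0,0,0],1],[[0,0,0.5],[0,0,0],1],[[0,0,0.8],[0,0,0],1],[[0,0,0.8],[0,0,0],1]]'
python3 - <<'E'
from h import *
s=read_state();print(s['clock'],s['position'],s['ee_rot'])
im=get_image('wrist');save(im,'w2.png');np.save('w2.npy',im,allow_pickle=True);np.save('s2.npy',s,allow_pickle=True)
E
```

```text
clock: 2.05
position: [435.0, 109.7, 39.3]
ee_rot: [-0.648, 0.761, 0.0, -0.001]
contact_force: [-0.0, -0.7, 0.7]
gripper_width: 85.1
grasp_force: 0.0
clock: 3.05
position: [436.8, 109.4, 6.5]
ee_rot: [-0.647, 0.762, -0.0, 0.001]
contact_force: [-2.5, 1.2, 5.6]
gripper_width: 30.1
grasp_force: 58.9
clock: 3.45
position: [438.9, 110.4, 89.2]
ee_rot: [-0.648, 0.762, -0.001, 0.005]
contact_force: [0.8, 0.7, -0.3]
gripper_width: 30.2
grasp_force: 59.7
3.45 [438.88651804 110.40895051  89.2460791 ] [-0.64760504  0.7619611  -0.00083491  0.00472172]
```

View pics/w2.png

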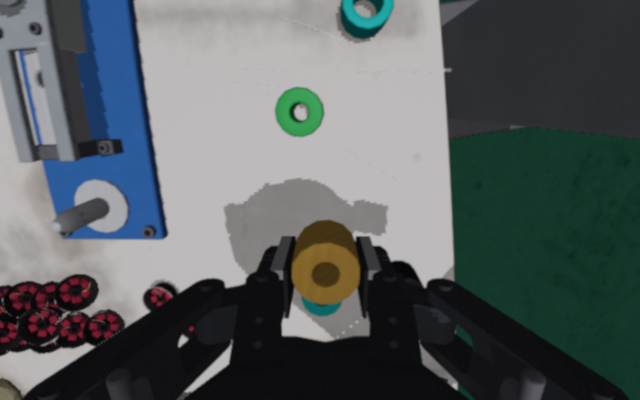

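The tight sleeve is held: the wrist view shows its top centred near (326,273). Next I carry it to the tray.

```bash
python3 -m jog '[[[-0.03,-0.4,0],[0,0,0],1],[[-0.03,-0.84,0],[0,0,0],1],[[-0.03,-0.84,0],[0,0,0],1]]' && python3 -m jog '[[[-0.03,-0.4,0],[0,0,0],1],[[-0.03,-0.84,0],[0,0,0],1]]' && python3 -m jog '[[[-0.03,-0.4,0],[0,0,0],1],[[-0.03,-0.84,0],[0,0,0],1]]' && python3 -m jog '[[[-0.03,-0.4,0],[0,0,0],1],[[-0.03,-0.84,0],[0,0,0],1],[[-0.03,-0.84,0],[0,0,0],1],[[-0.03,-0.84,0],[0,0,0],1]]'
python3 - <<'E'
from w import *
s=np.load('s2.npy',allow_pickle=True).item();im=np.load('w2.npy',allow_pickle=True).item()
z=s['position'][2]+23.5
print('bore',onplane(im,[(326,273)],z), s['position'])
hsv=cv2.cvtColor(im['frame'],cv2.COLOR_RGB2HSV);print(hsv[290,326],hsv[235,326])
m=cv2.inRange(hsv,(10,90,40),(30,255,255))
c=max(cv2.findContours(m,cv2.RETR_EXTERNAL,cv2.CHAIN_APPROX_NONE)[0],key=cv2.contourArea).reshape(-1,2)
c=c[(c[:,1]>255)&(c[:,0]>280)&(c[:,0]<375)];p=onplane(im,c.astype(float),z)
A=np.c_[2*p[:,:2],np.ones(len(p))];q=np.linalg.lstsq(A,(p[:,:2]**2).sum(1),rcond=None)[0];print('arc circle',q[:2],np.sqrt(q[2]+q[:2]@q[:2]),c.min(0),c.max(0))
b=cv2.inRange(hsv,(0,0,130),(180,50,255));ell(im,b,13,'boss',(60,170,140,236))
im=get_image('wrist');save(im,'w3.png');np.save('w3.npy',im,allow_pickle=True)
hsv=cv2.cvtColor(im['frame'],cv2.COLOR_RGB2HSV)
m=cv2.inRange(hsv,(0,150,60),(8,255,255))|cv2.inRange(hsv,(172,150,60),(180,255,255));m=cv2.morphologyEx(m,cv2.MORPH_OPEN,np.ones((3,3)))
for c in cv2.findContours(m,0,2)[0]:
    if cv2.contourArea(c)>400: print(cv2.boundingRect(c),onplane(im,cv2.boxPoints(cv2.minAreaRect(c)),22).round(0).tolist())
print(read_state()['position'])
E
```

```text
clock: 3.8
position: [430.7, 21.2, 83.9]
ee_rot: [-0.645, 0.764, 0.001, -0.002]
contact_force: [-0.5, 0.6, -1.1]
gripper_width: 30.2
grasp_force: 59.6
clock: 4.0
position: [429.7, -59.4, 84.6]
ee_rot: [-0.648, 0.761, 0.0, -0.001]
contact_force: [0.2, 0.1, -1.8]
gripper_width: 30.1
grasp_force: 59.6
clock: 4.2
position: [426.3, -144.0, 84.5]
ee_rot: [-0.648, 0.762, 0.001, -0.001]
contact_force: [0.7, -0.6, -1.6]
gripper_width: 30.2
grasp_force: 59.6
clock: 4.6
position: [423.4, -227.5, 84.2]
ee_rot: [-0.646, 0.763, 0.001, -0.001]
contact_force: [0.8, 0.2, -1.6]
gripper_width: 30.0
grasp_force: 59.6
bore [[437.8036932 110.1190258 112.7460791]] [438.88651804 110.40895051  89.2460791 ]
[ 20 171 127] [ 19 176  68]
arc circle [438.12111062 110.0354248 ] 15.610471134489261 [291 256] [360 304]
boss enc 613.0 83.3 21.7 ell [612.4  83.2] [40.4 41.4]
(255, 138, 153, 131) [[484.0, -192.0, 22.0], [455.0, -286.0, 22.0], [360.0, -263.0, 22.0], [377.0, -164.0, 22.0]]
(9, 117, 136, 77) [[636.0, -323.0, 22.0], [537.0, -316.0, 22.0], [546.0, -266.0, 22.0], [653.0, -269.0, 22.0]]
[ 423.57604847 -226.69803118   84.37212253]
```

View pics/w3.png

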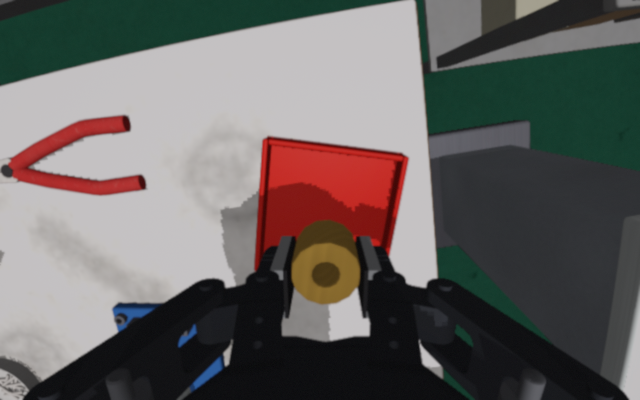

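The wrist view shows the tray's far corners at (267,138) and (406,157), with the sleeve held over the tray. I'll check the tray centre.

```bash
python3 - <<'E'
from w import *
im=np.load('w3.npy',allow_pickle=True).item()
p=onplane(im,[(264,138),(407,156)],22)[:,:2];d=p[1]-p[0];L=np.linalg.norm(d);n=np.array([-d[1],d[0]])/L
n=n if n[1]>0 else -n
print(p,L,p.mean(0)+50*n)
E
```

```text
[[ 454.46283168 -285.22671909]
 [ 361.34772472 -257.49150753]] 97.1579389702783 [ 422.17853875 -223.43965971]
```

```bash
python3 -m jog '[[[0,0.03,-0.3],[0,0,0],1],[[0,0.03,-0.5],[0,0,0],1],[[0,0.03,-0.64],[0,0,0],1],[[0,0.03,-0.7],[0,0,0],1],[[0,0.03,-0.72],[0,0,0],1],[[0,0.03,-0.72],[0,0,0],1],[[0,0.03,-0.72],[0,0,0],0.1],[[0,0.03,-0.72],[0,0,0],0.1],[[0,0.03,-0.72],[0,0,0],0],[[0,0.03,-0.72],[0,0,0],0],[[0,0.03,-0.72],[0,0,0],0],[[0,0.03,-0.6],[0,0,0],0],[[0,0.03,-0.3],[0,0,0],0],[[0,0.03,0.1],[0,0,0],-1],[[0,0.03,0.3],[0,0,0],-1]]' && python3 -m jog '[[[0.07,0.4,0.2],[0,0,0],-1],[[0.07,0.74,0.2],[0,0,0],-1],[[0.07,0.74,0.2],[0,0,0],-1]]' && python3 -m jog '[[[0.07,0.4,0],[0,0,0],-1],[[0.07,0.71,0],[0,0,0],-1],[[0.07,0.71,0],[0,0,0],-1],[[0.07,0.71,0],[0,0,0],-1],[[0.07,0.71,0],[0,0,0],-1],[[0.07,0.71,0],[0,0,0],-1]]'
python3 - <<'E'
from w import *
im=get_image('wrist');save(im,'w4.png');np.save('w4.npy',im,allow_pickle=True)
t=get_image('top');np.save('t4.npy',t,allow_pickle=True)
print(read_state()['position'])
hsv=cv2.cvtColor(im['frame'],cv2.COLOR_RGB2HSV)
m=cv2.inRange(hsv,(10,90,40),(30,255,255))
for c in cv2.findContours(m,0,1)[0]:
    if cv2.contourArea(c)>150:
        p=onplane(im,c.reshape(-1,2).astype(float),30)[:,:2].astype(np.float32);print(cv2.boundingRect(c),cv2.minEnclosingCircle(p),p.min(0),p.max(0))
h2=cv2.cvtColor(t['frame'],cv2.COLOR_RGB2HSV);m=cv2.inRange(h2,(12,60,60),(28,255,255))[240:300,230:430]
for c in cv2.findContours(m,0,1)[0]:
    if cv2.contourArea(c)>30: x,y,w,h=cv2.boundingRect(c);print((x+230,y+240,w,h),onplane(t,[(x+230+w/2-.5,y+240+h/2-.5)],30))
E
```

```text
clock: 6.15
position: [425.7, -224.4, 118.3]
ee_rot: [-0.648, 0.762, -0.002, 0.001]
contact_force: [-0.0, 0.5, 0.3]
gripper_width: 70.2
grasp_force: 0.0
clock: 6.45
position: [431.5, -147.7, 136.2]
ee_rot: [-0.649, 0.761, -0.0, 0.001]
contact_force: [0.5, -0.2, -0.2]
gripper_width: 85.3
grasp_force: 0.0
clock: 7.05
position: [438.2, -79.8, 135.2]
ee_rot: [-0.647, 0.763, 0.0, -0.0]
contact_force: [0.3, -0.3, -0.8]
gripper_width: 85.6
grasp_force: 0.0
[438.25277446 -79.71003914 135.19923099]
(309, 172, 37, 40) ((435.42987060546875, -82.67662811279297), 17.379505157470703) [420.47495 -99.93665] [450.86716 -65.33249]
(289, 0, 44, 37) ((424.934814453125, -220.04391479492188), 17.165706634521484) [ 408.53214 -230.18976] [ 440.5061  -202.95856]
(388, 257, 14, 14) [[ 428.14107418 -225.54721083   30.        ]]
(263, 250, 5, 15) [[436.76798726  88.96084098  30.        ]]
(322, 240, 48, 49) [[ 424.41406829 -106.58709462   30.        ]]
```

View pics/w4.png

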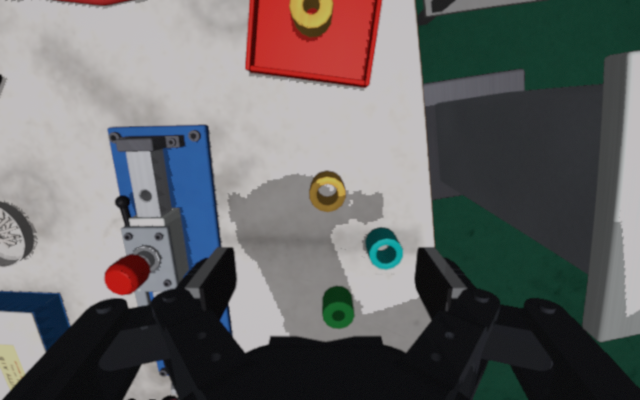

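The tight sleeve stands in the tray, and the good one with its wide bore is at about (327,192). Turquoise at (384,248) and green at (338,307) are clear of the fingers. Next I grasp the good sleeve.

```bash
python3 -m jog '[[[-0.02,-0.02,-0.4],[0,0,0],-1],[[-0.02,-0.02,-0.8],[0,0,0],-1],[[-0.02,-0.02,-1],[0,0,0],-1],[[-0.02,-0.02,-1],[0,0,0],-1]]' && python3 -m jog '[[[0,0,-0.2],[0,0,0],-1],[[0,0,-0.27],[0,0,0],-1],[[0,0,-0.27],[0,0,0],-1],[[0,0,-0.27],[0,0,0],1],[[0,0,-0.27],[0,0,0],1],[[0,0,-0.27],[0,0,0],1],[[0,0,-0.27],[0,0,0],1],[[0,0,-0.27],[0,0,0],1],[[0,0,-0.27],[0,0,0],1],[[0,0,-0.27],[0,0,0],1]]' && python3 -m jog '[[[0,0,0.2],[0,0,0],1],[[0,0,0.5],[0,0,0],1],[[0,0,0.9],[0,0,0],1],[[0,0,0.9],[0,0,0],1],[[0,0,0.9],[0,0,0],1]]'
python3 -c "
from bench import read_state as r
s=r();print(s['position'],s['ee_rot'])"
```

```text
clock: 7.55
position: [434.1, -81.8, 32.8]
ee_rot: [-0.647, 0.763, 0.002, -0.003]
contact_force: [-0.3, 0.2, -0.7]
gripper_width: 85.4
grasp_force: 0.0
clock: 8.55
position: [436.6, -80.9, 9.3]
ee_rot: [-0.648, 0.762, -0.0, 0.0]
contact_force: [-1.6, 0.7, 6.9]
gripper_width: 30.6
grasp_force: 58.7
clock: 9.05
position: [436.4, -80.8, 99.0]
ee_rot: [-0.647, 0.762, -0.0, 0.001]
contact_force: [-0.2, -0.0, -1.3]
gripper_width: 30.1
grasp_force: 59.7
[436.38345509 -80.80997326  98.97219724] [-6.47189218e-01  7.62328628e-01 -3.33786067e-04  1.03319658e-03]
```

```bash
python3 -m jog '[[[0.2,0.35,0],[0,0,0],1],[[0.42,0.67,0],[0,0,0],1],[[0.42,0.67,0],[0,0,0],1]]' && python3 -m jog '[[[0.2,0.35,0],[0,0,0],1],[[0.42,0.67,0],[0,0,0],1],[[0.42,0.67,0],[0,0,0],1]]' && python3 -m jog '[[[0.2,0.35,0],[0,0,0],1],[[0.42,0.67,0],[0,0,0],1],[[0.42,0.67,0],[0,0,0],1],[[0.42,0.67,0],[0,0,0],1],[[0.42,0.67,0],[0,0,0],1],[[0.42,0.67,0],[0,0,0],1]]'
python3 - <<'E'
from h import *
s=read_state();print(s['clock'],s['position'],s['ee_rot'])
im=get_image('wrist');save(im,'w5.png');np.save('w5.npy',im,allow_pickle=True);np.save('s5.npy',s,allow_pickle=True)
E
```

```text
clock: 9.35
position: [480.6, -11.4, 97.2]
ee_rot: [-0.649, 0.761, -0.0, 0.0]
contact_force: [0.3, 0.2, -2.0]
gripper_width: 30.5
grasp_force: 59.7
clock: 9.65
position: [522.4, 55.7, 96.8]
ee_rot: [-0.649, 0.761, -0.0, -0.0]
contact_force: [-0.4, 0.2, -0.5]
gripper_width: 30.3
grasp_force: 59.7
clock: 10.25
position: [561.3, 118.8, 97.7]
ee_rot: [-0.647, 0.763, 0.0, -0.001]
contact_force: [0.3, 0.0, -1.3]
gripper_width: 30.9
grasp_force: 59.8
10.25 [561.29341753 118.7949445   97.73305689] [-6.46903262e-01  7.62571457e-01  3.08015458e-04 -9.21105477e-04]
```

View pics/w5.png

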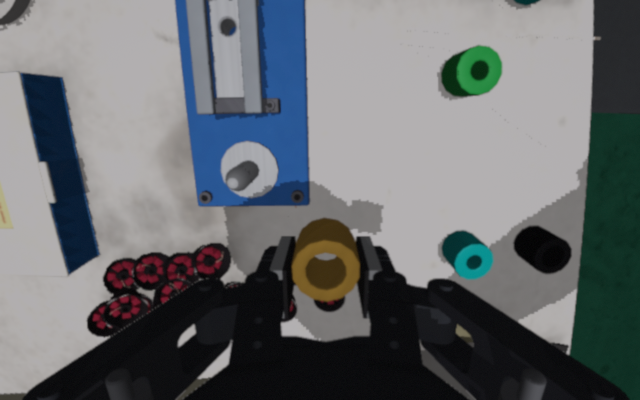

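The wrist view shows the boss centred at about (248,169), the pin nose near (233,183), and the held sleeve's rim near (326,270). I'll measure all three.

```bash
python3 - <<'E'
from w import *
s=np.load('s5.npy',allow_pickle=True).item();im=np.load('w5.npy',allow_pickle=True).item()
hsv=cv2.cvtColor(im['frame'],cv2.COLOR_RGB2HSV);z=s['position'][2]+20.7
def circ(p):
    p=p[:,:2].astype(float);k=np.ones(len(p),bool)
    for _ in range(5):
        A=np.c_[2*p[k],np.ones(k.sum())];q=np.linalg.lstsq(A,(p[k]**2).sum(1),rcond=None)[0];r=np.sqrt(q[2]+q[:2]@q[:2])
        e=abs(np.linalg.norm(p-q[:2],axis=1)-r);k=e<max(0.8,2*np.median(e))
    return q[:2].round(1),round(r,1),k.sum(),round(e[k].max(),2)
m=cv2.inRange(hsv,(10,90,40),(30,255,255));m[:200]=0;m[:,:280]=0;m[:,375:]=0
c=max(cv2.findContours(m,0,1)[0],key=cv2.contourArea).reshape(-1,2);c=c[c[:,1]>258];print('sleeve top',circ(onplane(im,c.astype(float),z)),s['position'])
f=np.zeros_like(m);f[200:,280:375]=255
inv=((m==0)*255).astype(np.uint8);n,l,st,ce=cv2.connectedComponentsWithStats(inv)
i=l[270,326];cc=cv2.findContours((l==i).astype(np.uint8),0,1)[0][0].reshape(-1,2);print('bore',st[i],circ(onplane(im,cc.astype(float),z)))
blue=cv2.inRange(hsv,(105,120,30),(125,255,255));nb=cv2.bitwise_not(blue);nb[:135]=0;nb[200:]=0;nb[:,:205]=0;nb[:,:]=nb
n,l,st,ce=cv2.connectedComponentsWithStats(nb);i=l[160,255];print(st[i])
c=cv2.findContours((l==i).astype(np.uint8),0,1)[0][0].reshape(-1,2);print('boss',circ(onplane(im,c.astype(float),13)))
C=cloud(im)
for r in range(168,192,4): print([int(x) for x in hsv[r,220:262:4,2]],C[r,224:252:4,2].round(0))
E
```

```text
sleeve top (array([560.8, 119.1]), np.float64(15.5), np.int64(115), np.float64(0.76)) [561.29341753 118.7949445   97.73305689]
bore [ 291  219   70   84 4371] (array([560.1, 114.9]), np.float64(17.9), np.int64(221), np.float64(3.44))
[ 220  140   59   59 2650]
boss (array([613.7,  83.6]), np.float64(22.0), np.int64(164), np.float64(0.62))
[148, 173, 170, 119, 73, 71, 69, 68, 65, 62, 172] [ 15.  15. 241.  48.  47.  43.  37.]
[149, 172, 102, 85, 86, 83, 75, 59, 64, 59, 171] [13. 48. 51. 50. 50. 47. 43.]
[149, 166, 91, 103, 100, 92, 80, 67, 62, 90, 172] [14. 54. 56. 54. 53. 50. 46.]
[149, 155, 142, 162, 145, 96, 83, 68, 80, 171, 171] [14. 56. 57. 58. 54. 50. 48.]
[147, 147, 146, 166, 155, 94, 78, 89, 168, 171, 171] [11. 57. 58. 57. 55. 51. 46.]
[147, 147, 142, 127, 101, 80, 91, 168, 169, 171, 169] [10. 10. 57. 54. 53. 47. 13.]
```

```bash
python3 -m jog '[[[0.27,-0.18,0],[0,0,0],1],[[0.53,-0.355,0],[0,0,0],1],[[0.53,-0.355,0],[0,0,0],1],[[0.53,-0.355,0],[0,0,0],1],[[0.53,-0.355,-0.1],[0,0,0],1],[[0.53,-0.355,-0.2],[0,0,0],1],[[0.53,-0.355,-0.25],[0,0,0],1],[[0.53,-0.355,-0.25],[0,0,0],1],[[0.53,-0.355,-0.25],[0,0,0],1]]' && python3 -m jog '[[[0,0,-0.05],[0,0,0],1],[[0,0,-0.1],[0,0,0],1],[[0,0,-0.15],[0,0,0],1],[[0,0,-0.2],[0,0,0],1],[[0,0,-0.2],[0,0,0],1]]'
python3 -c "
from bench import read_state as r
s=r();print(s['position'],s['contact_force'],s['wrist_torque'])"
```

```text
clock: 11.2
position: [615.2, 84.8, 73.1]
ee_rot: [-0.648, 0.762, -0.0, -0.0]
contact_force: [-0.4, -0.6, -1.2]
gripper_width: 30.1
grasp_force: 59.9
clock: 11.7
position: [614.6, 84.2, 52.2]
ee_rot: [-0.647, 0.762, 0.0, -0.001]
contact_force: [-0.5, -0.3, -1.8]
gripper_width: 30.5
grasp_force: 59.9
[614.63704408  84.23404035  52.1573928 ] [-0.52096062 -0.29078441 -1.76627   ] [-0.11985749  0.04881016  0.01470313]
```

```bash
python3 -m jog '[[[0,0,-0.06],[0,0,0],1],[[0,0,-0.12],[0,0,0],1],[[0,0,-0.18],[0,0,0],1],[[0,0,-0.24],[0,0,0],1],[[0,0,-0.27],[0,0,0],1],[[0,0,-0.27],[0,0,0],1]]' && python3 -m jog '[[[0,0,-0.01],[0,0,0],1],[[0,0,-0.02],[0,0,0],1],[[0,0,-0.03],[0,0,0],1],[[0,0,-0.035],[0,0,0],1],[[0,0,-0.035],[0,0,0],1]]'
```

```text
clock: 12.3
position: [614.7, 84.3, 25.3]
ee_rot: [-0.647, 0.762, 0.0, -0.001]
contact_force: [-0.7, -2.5, -3.0]
gripper_width: 30.5
grasp_force: 59.8
clock: 12.8
position: [615.1, 84.2, 22.9]
ee_rot: [-0.647, 0.762, 0.0, -0.0]
contact_force: [-2.4, -3.6, 0.9]
gripper_width: 30.5
grasp_force: 60.2
```

```bash
python3 -m jog '[[[-0.005,-0.005,0],[0,0,0],0.2],[[-0.005,-0.005,0],[0,0,0],-0.2],[[-0.005,-0.005,0],[0,0,0],-0.5],[[-0.005,-0.005,0],[0,0,0],-1],[[-0.005,-0.005,0],[0,0,0],-1],[[-0.005,-0.005,0],[0,0,0],-1],[[0,0,0.1],[0,0,0],-1],[[0,0,0.3],[0,0,0],-1],[[0,0,0.6],[0,0,0],-1],[[0,0,1],[0,0,0],-1],[[0,0,1],[0,0,0],-1]]' && python3 -m jog '[[[-0.06,-0.35,0.1],[0,0,0],-1],[[-0.12,-0.71,0.1],[0,0,0],-1],[[-0.12,-0.71,0.1],[0,0,0],-1],[[-0.12,-0.71,0.1],[0,0,0],-1]]' && python3 -m jog '[[[-0.06,-0.35,0],[0,0,0],-1],[[-0.12,-0.71,0],[0,0,0],-1],[[-0.12,-0.71,0],[0,0,0],-1],[[-0.12,-0.71,0],[0,0,0],-1],[[-0.12,-0.71,0],[0,0,0],-1]]'
python3 - <<'E'
from h import *
s=read_state();print(s['clock'],s['position'])
im=get_image('wrist');save(im,'w6.png');np.save('w6.npy',im,allow_pickle=True)
t=get_image('top');np.save('t6.npy',t,allow_pickle=True)
sc=get_image('scene')
a=cv2.resize(sc['frame'][170:270,230:400],(680,400))[:,:400];b=cv2.resize(t['frame'][165:205,255:295],(400,400),interpolation=2)
a=cv2.resize(sc['frame'][200:260,240:300],(400,400),interpolation=2)
cv2.imwrite('pics/c6.png',np.hstack([a,b])[:,:,::-1])
C=cloud(t);print('top cloud pin area',C[176:194:2,262:280:2,2].round(0))
E
```

```text
clock: 13.9
position: [619.5, 85.6, 130.2]
ee_rot: [-0.648, 0.762, -0.003, 0.006]
contact_force: [0.5, 0.9, 0.8]
gripper_width: 85.7
grasp_force: 0.0
clock: 14.3
position: [603.4, 12.9, 133.4]
ee_rot: [-0.647, 0.763, -0.0, 0.0]
contact_force: [0.1, -0.4, 1.1]
gripper_width: 85.3
grasp_force: 0.0
clock: 14.8
position: [591.8, -56.4, 132.8]
ee_rot: [-0.648, 0.762, -0.0, 0.0]
contact_force: [-0.4, -0.2, 0.1]
gripper_width: 85.2
grasp_force: 0.0
14.8 [591.83711545 -56.43472655 132.82923854]
top cloud pin area [[472. 470. 468. 469. 468. 470. 469. 468. 467.]
 [470. 467. 468. 467. 468. 466. 466. 467. 465.]
 [468. 466. 466. 466. 465. 466. 466. 467. 465.]
 [466. 460. 465. 465. 465. 463. 463. 463. 463.]
 [465. 463. 463. 464. 462. 461. 462. 459. 458.]
 [464. 464. 457. 459. 460. 460. 460. 457. 458.]
 [465. 461. 458. 457. 458. 455. 456. 454. 455.]
 [462. 455. 456. 454. 454. 453. 452. 453. 453.]
 [459. 456. 452. 450. 450. 449. 448. 447. 446.]]
```

View pics/c6.png

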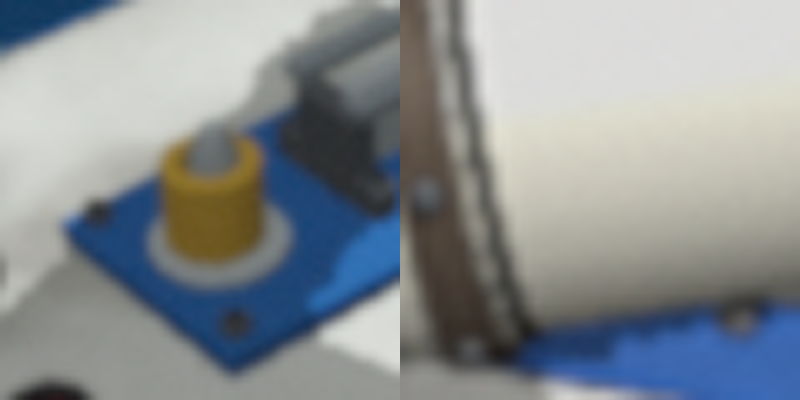

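View pics/w6.png

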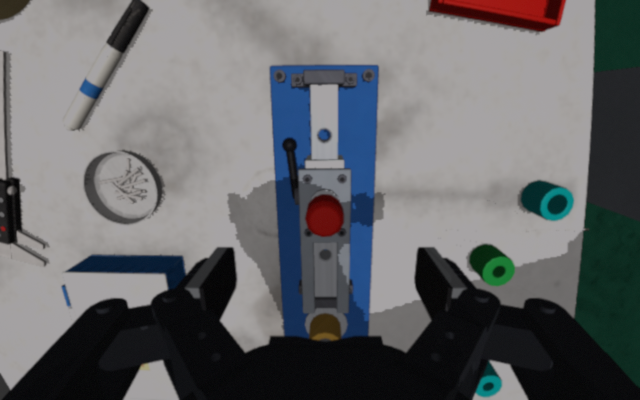

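The scene crop shows the good sleeve standing on the boss with the pin nose showing above it, so it is home. The wrist view shows the knob top at about (325,215). I'll locate the knob.

```bash
python3 - <<'E'
from w import *
im=np.load('w6.npy',allow_pickle=True).item()
hsv=cv2.cvtColor(im['frame'],cv2.COLOR_RGB2HSV)
m=cv2.inRange(hsv,(0,120,40),(8,255,255))|cv2.inRange(hsv,(172,120,40),(180,255,255));m[:170]=0
c=max(cv2.findContours(m,0,1)[0],key=cv2.contourArea);p=onplane(im,c.reshape(-1,2).astype(float),90)[:,:2].astype(np.float32)
print(cv2.boundingRect(c),cv2.minEnclosingCircle(p),p.min(0),p.max(0))
d=np.array([.158,.987]);d/=np.linalg.norm(d)
# axis from bar hole (px 324,135 at z40) and knob
h=onplane(im,[(324,135)],40)[0,:2];print('hole -75',h)
E
```

```text
(306, 195, 38, 42) ((591.1829833984375, -60.038291931152344), 14.20248794555664) [579.4335   -74.240654] [603.6656   -46.070545]
hole -75 [ 584.00441793 -107.17225615]
```

```bash
python3 -m jog '[[[0,-0.02,-0.3],[0,0,0],-1],[[0,-0.02,-0.6],[0,0,0],-1],[[0,-0.02,-0.73],[0,0,0],-1],[[0,-0.02,-0.73],[0,0,0],-1],[[0,-0.02,-0.73],[0,0,0],-1]]' && python3 -m jog '[[[0,0,0],[0,0,0],1],[[0,0,0],[0,0,0],1],[[0,0,0],[0,0,0],1],[[0,0,0],[0,0,0],1],[[0,0,0],[0,0,0],1],[[0,0,0],[0,0,0],1],[[0,0,0],[0,0,0],1],[[0,0,0],[0,0,0],1],[[0,0,0],[0,0,0],1]]'
```

```text
clock: 15.45
position: [592.3, -59.2, 60.6]
ee_rot: [-0.648, 0.762, -0.001, 0.0]
contact_force: [0.0, -0.2, 0.9]
gripper_width: 85.6
grasp_force: 0.0
clock: 16.35
position: [592.1, -59.5, 60.6]
ee_rot: [-0.647, 0.762, -0.001, 0.001]
contact_force: [-0.4, -1.2, 5.2]
gripper_width: 23.6
grasp_force: 58.8
```

```bash
python3 -m jog '[[[0,0,0.04],[0,0,0],1],[[0,0,0.08],[0,0,0],1],[[0,0,0.105],[0,0,0],1],[[0,0,0.105],[0,0,0],1],[[0,0,0.105],[0,0,0],1],[[0,0,0.105],[0,0,0],1]]'
```

```text
clock: 16.95
position: [591.8, -59.5, 68.6]
ee_rot: [-0.647, 0.762, -0.0, 0.0]
contact_force: [6.5, -2.4, -9.4]
gripper_width: 23.7
grasp_force: 59.3
```

```bash
python3 -m jog '[[[0.005,0,0.01],[0,0,0],1],[[0.005,0,0.02],[0,0,0],1],[[0.005,0,0.02],[0,0,0],1],[[0.005,0,0.02],[0,0,0],1]]'; python3 - <<'E'
from w import *
s=read_state();print(s['position'],s['contact_force'])
im=get_image('wrist');np.save('w7.npy',im,allow_pickle=True)
hsv=cv2.cvtColor(im['frame'],cv2.COLOR_RGB2HSV)
m=cv2.inRange(hsv,(0,120,40),(8,255,255))|cv2.inRange(hsv,(172,120,40),(180,255,255));m[:170]=0
for c in cv2.findContours(m,0,1)[0]:
    if cv2.contourArea(c)>200: x,y,w,h=cv2.boundingRect(c);print((x,y,w,h));C=cloud(im);print(np.nanmedian(C[y+h-20:y+h-8,x+w//2-8:x+w//2+8,2]))
E
```

```text
clock: 17.35
position: [591.8, -59.5, 70.2]
ee_rot: [-0.647, 0.762, 0.0, -0.0]
contact_force: [5.1, -2.0, -10.3]
gripper_width: 24.1
grasp_force: 59.3
[591.84402864 -59.48354857  70.22393708] [  5.08514972  -1.95757728 -10.33442105]
(297, 241, 57, 67)
102.29694491012407
```

```bash
python3 -m jog '[[[0.008,0.05,0.005],[0,0,0],1],[[0.016,0.1,0.005],[0,0,0],1],[[0.028,0.18,0.005],[0,0,0],1],[[0.04,0.26,0.005],[0,0,0],1],[[0.053,0.34,0.005],[0,0,0],1],[[0.066,0.42,0.005],[0,0,0],1],[[0.074,0.47,0.005],[0,0,0],1],[[0.078,0.495,0.005],[0,0,0],1],[[0.078,0.495,0.005],[0,0,0],1],[[0.078,0.495,0.005],[0,0,0],1]]'; python3 -c "
from bench import read_state as r
s=r();print(s['position'],s['contact_force'])"
```

```text
clock: 18.4
position: [599.6, -9.7, 70.6]
ee_rot: [-0.647, 0.762, 0.0, -0.0]
contact_force: [5.4, 0.2, -10.5]
gripper_width: 23.9
grasp_force: 59.3
[599.57428862  -9.74287521  70.55290408] [  5.41493699   0.24389988 -10.5249082 ]
```

```bash
python3 -m jog '[[[0,0,-0.02],[0,0,0],1],[[0,0,-0.04],[0,0,0],1],[[0,0,-0.06],[0,0,0],1],[[0,0,-0.08],[0,0,0],1],[[0,0,-0.1],[0,0,0],1],[[0,0,-0.12],[0,0,0],1],[[0,0,-0.12],[0,0,0],1],[[0,0,-0.12],[0,0,0],1],[[0,0,-0.12],[0,0,0],1]]'; python3 - <<'E'
from w import *
s=read_state();print(s['position'],s['contact_force'])
im=get_image('wrist');np.save('w8.npy',im,allow_pickle=True)
hsv=cv2.cvtColor(im['frame'],cv2.COLOR_RGB2HSV)
m=cv2.inRange(hsv,(0,120,40),(8,255,255))|cv2.inRange(hsv,(172,120,40),(180,255,255));m[:170]=0
C=cloud(im)
for c in cv2.findContours(m,0,1)[0]:
    if cv2.contourArea(c)>200: x,y,w,h=cv2.boundingRect(c);print((x,y,w,h));print(np.nanmedian(C[y+h-20:y+h-8,x+w//2-8:x+w//2+8,2]))
E
```

```text
clock: 19.3
position: [599.7, -9.9, 61.0]
ee_rot: [-0.647, 0.762, 0.0, 0.0]
contact_force: [3.2, 0.6, -6.6]
gripper_width: 23.7
grasp_force: 59.6
[599.65860828  -9.86928343  60.96428229] [ 3.18599991  0.62661583 -6.60227349]
(297, 241, 57, 68)
93.18218000862359
```

```bash
python3 -m jog '[[[0,0,-0.01],[0,0,0],1],[[0,0,-0.02],[0,0,0],1],[[0,0,-0.02],[0,0,0],1],[[0,0,-0.02],[0,0,0],1],[[0,0,-0.02],[0,0,0],1]]'
```

```text
clock: 19.85
position: [599.8, -10.0, 60.7]
ee_rot: [-0.648, 0.762, -0.0, 0.0]
contact_force: [-0.5, 2.3, 5.4]
gripper_width: 23.9
grasp_force: 60.8
```

```bash
python3 - <<'E'
from h import *
s=read_state();print(s['clock'],s['position'],s['contact_force'],s['grasp_force'])
print(job_done())
E
```

```text
19.85 [599.84882813 -10.00123419  60.65172864] [-0.54689727  2.26071311  5.42391463] 60.82760557997972
the job is handed in; nothing more can be done
None
```

The job is handed in at 19.85 s, with no verdict returned: the 18 mm sleeve is home on the pin, the tight one is in the red tray, and the section was slid 50 mm to the next hole, its plunger down on its stop and the knob still gripped (about 60 N, pressed down with about 5 N).

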